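Gauge the rope clamp's gap with step gauges

ROBOT

A 7-joint arm with a two-finger parallel gripper is mounted at the origin on the work surface. World frame = base frame: x ahead of the robot, y to its left, z up, the work surface at z = 0. Lengths are in m, angles in rad, forces in N, time in s.
With the tool pointing down it reaches from about 0.4 to 0.9 m from the base axis. Payload 5.5 kg.
Tool frame: the origin (TCP) lies midway between the tips of the shut fingers; the grasp point (between the pads) lies 19 mm behind it (ctrl.hold_point_z is the distance from the TCP to the grasp point, in m); z points along the fingers, y is the direction in which the jaws open and shut (so a half turn about z gives the same grasp; the last joint's range is limited). The gripper opens to 92 mm and grips with 3 to 60 N. Pads are 19 mm wide; open, the fingers measure 130 mm over their backs; the gripper's body (75 mm by 190 mm) begins 47 mm behind the grasp point.
Start: joints at [1.565, 0.501, -0.427, 1.55, 0.221, 1.138, -0.21], TCP at [0.173, -0.627, 0.227] pointing down, gripper open.
Joint ranges: [-2.88, 2.88], [-0.31, 2.03], [-1.54, 1.56], [0.2, 2.42], [-1.41, 4.55], [0.19, 2.02], [-2.57, 2.57]. Speed limits (rad/s): [2.57, 2.57, 3.14, 3.14, 3.14, 3.14, 3.14].

INTERFACE

Orientations are given as a unit quaternion [x, y, z, w].
In Python, from rig import ctrl gives the robot as it stands. The module is installed in compiled form; this text tells all that it offers.
- The arm moves only by the tool apply_moves, never from a script. Its argument "steps" is a list that holds one entry, the list of rows, each a list of 7 numbers: the shift along the tool's x, y, z in units of 120 mm (1.0 is 120 mm), then the turn, a rotation vector about the tool's x, y, z in units of 2 pi rad (1.0 is 2 pi rad), then the closure, from 0 (fully open) to 1 (shut). In form: [[[x, y, z, ax, ay, az, hand], ...]]. A call has 1 to 20 rows; each row is the pose to reach, as a shift and turn from the pose measured when the call began, along the tool's axes at that moment, turning the shorter way round; what a row does not reach only later rows make up. A row lasts 1/8 s, in which the tool goes at most 62.5 mm and 10.7 degrees, less where a joint would pass 70% of its speed; a pose out of reach is approached as far as the arm can. A call with a number of a shift or a turn outside -1 to 1 is refused whole. A call with a gripper value outside its range is refused whole. The fingers move at their own pace and stop on an object; the grip force is fixed at half the most. Time passes only in rows, so rows that repeat a pose let the fingers close. It gives the time, the measured TCP pose, the force and the opening at its end, in the units of the state.
- ctrl.state(): the state, without advancing time (a new reading comes with each control period).
- ctrl.capture(name): name is "scene" or "top" or "wrist"; returns the picture (400x640x3 uint8, blue, green, red); there is no depth.
- ctrl.camera_params(name): a dict with "K" (3x3 intrinsics, pixels), "k1" (the pictures are not rectified: a ray, as slopes to the right and down, at radius r is drawn at 1 + k1 r^2 times it, then the intrinsics apply), "extrinsics" (4x4, takes a point from camera to world coordinates). Camera axes: x right, y down, z forward; pixel columns grow to the right and rows downward; lengths in m; the calibration is good to about 2 mm. A picture is of the moment at which its call begins: read the wrist's pose just before it. camera_params takes no time and is no camera call; for the wrist camera it gives the pose at the moment of the call.
- ctrl.job_done(): hands the job in, once; it reports no verdict.
Trained networks look in the newest picture that a camera, given by its name, has taken for a name from the list of things; names that differ only in an ending like _2 or _b are one class to them, and where a whole thing is asked for, a point or a joint stands for the part that bears it (a point fixed in the world has none). Each returns a list of dicts, best first, with "p" (0 to 1); they miss things now and then, are a little off and sometimes report something else, mostly with a low value. They report only what shows in the picture. A call takes as long as a camera call. They do not tell look-alikes from the thing itself.
- ctrl.silhouettes(camera, label): "pixels" (400x640 bool, what is visible of it) and "bbox" ([left, top, right, bottom] in pixels, round what is visible of it).
The state is a dict: "time": time; "joint_positions": joint angles; "joint_velocities": joint speeds; "joint_torque": joint torques, N m; "ee_pos": TCP position; "orientation": TCP orientation; "contact_force": force on the tool from outside, world axes, zero at the start; "moment": the same for the moment, N m; "gripper_width": finger opening in m.
Only numpy, scipy, OpenCV 4.12 (cv2) and the standard library are available. Lean on these libraries where they do the work, as an engineer would, in place of code of your own. Each camera call takes 0.05 s, during which the arm holds its last target. There are 200 camera calls.

TASK

Find out which of the three step gauges fits the gap of the rope clamp by trying them gently, flat face against the tall cheek: the right one's foot slides in and its shoulder comes to rest on the lower cheek, neither stopping at the mouth nor sinking past the shoulder. Leave that gauge seated upright about midway along the cheeks, let go of it, and have the other gauges standing in their own holders. Do not force a gauge into the clamp, and leave the other gear on the shelf alone.

Things in the scene. Friction and masses are not known exactly. Their poses are not given: they have to be found in the camera images.
- clamp: steel rope clamp fixed on the shelf; origin on the shelf under the tall cheek's inner face, mid-length, z up. Base x +-50, y -45 to 85, 16 mm high. Tall cheek: y -22 to 0, x +-30, top at 58 mm. Lower cheek on the +y side, screw-locked: 26 mm thick, x +-30, top at 46 mm. The gap between them runs along x, open above and at both ends, floor at 16 mm. Screw reaches y 112, 43 mm high
- gap (a point): point on the clamp (same axes): in the tall cheek's inner face (plane y=0), mid-length, 46 mm above the shelf, level with the lower cheek's top. The gap's other side is the lower cheek at +y; its width is anywhere from 11.6 to 19.4 mm, differs every time and is not measured. A gauge too thin sinks up to 8 mm past its shoulder; one too thick stops on the lower cheek's top
- gauge1: aluminium step gauge, 1 dot on its top, 80 mm tall, about 0.13 kg. Origin: bottom of its flat face (plane y=0), mid-width; y points to the shoulder side, z up. Foot (lowest 22 mm) 11 mm thick, above that 15 mm: the 4 mm shoulder overhangs at +y only. 36 mm wide (x) up to height 40, then 28 mm. Its shoulder rests on the lower cheek if the gap is 11 to 15 mm wide
- holder1_seat (a point): fixed teak holder of the 1 dot gauge, open-topped socket 40 (x) x 15 (y) mm inside, end walls 8, side walls 10 mm thick, rim 26 mm above the shelf. Point on its inner floor, 6 mm above the shelf, where the gauge's origin stands at the start (5.5 mm to -y of the socket's centre); axes as the gauge's at the start
- gauge2: aluminium step gauge, 2 dots on its top, 80 mm tall, about 0.13 kg. Origin: bottom of its flat face (plane y=0), mid-width; y points to the shoulder side, z up. Foot (lowest 22 mm) 14 mm thick, above that 17 mm: the 3 mm shoulder overhangs at +y only. 36 mm wide (x) up to height 40, then 28 mm. Its shoulder rests on the lower cheek if the gap is 14 to 17 mm wide
- holder2_seat (a point): fixed teak holder of the 2 dots gauge, open-topped socket 40 (x) x 17 (y) mm inside, end walls 8, side walls 10 mm thick, rim 26 mm above the shelf. Point on its inner floor, 6 mm above the shelf, where the gauge's origin stands at the start (7 mm to -y of the socket's centre); axes as the gauge's at the start
- gauge3: aluminium step gauge, 3 dots on its top, 80 mm tall, about 0.13 kg. Origin: bottom of its flat face (plane y=0), mid-width; y points to the shoulder side, z up. Foot (lowest 22 mm) 16 mm thick, above that 20 mm: the 4 mm shoulder overhangs at +y only. 36 mm wide (x) up to height 40, then 28 mm. Its shoulder rests on the lower cheek if the gap is 16 to 20 mm wide
- holder3_seat (a point): fixed teak holder of the 3 dots gauge, open-topped socket 40 (x) x 20 (y) mm inside, end walls 8, side walls 10 mm thick, rim 26 mm above the shelf. Point on its inner floor, 6 mm above the shelf, where the gauge's origin stands at the start (8 mm to -y of the socket's centre); axes as the gauge's at the start
- carabiner: orange carabiner lying flat, about 115 x 70 x 11 mm; a bystander. Origin at its underside, about its middle
- wear_plate: flat notched steel wear-gauge plate, 90 x 50 x 5 mm; a bystander. Origin at its underside, about its middle
- ascender: rope ascender lying flat, blue coated handle, about 205 x 80 x 24 mm; a bystander. Origin at its underside, about its middle
- jar: closed frosted glass jar of rivets with a metal lid, 72 mm across, 82 mm high; a bystander. Origin at the centre of its underside
Mind the look-alikes: they are no part of the job. What is shaped like the gauge2 but pink is not meant. What is shaped like the part that bears holder3_seat but green is not meant.

How it is judged:
At the end, for the whole second after the job is handed in: One gauge rests in the gap, let go: origin 19.5-24.5 mm below the lower cheek's top, upright to 0.1 rad, in line to 0.12 rad, flat face -3 to +5 mm from the tall cheek, within 14 mm of mid-cheek; the others in their own holders within 12 mm of the seat, height -4 to +6 mm, tilt under 0.3 rad ((((x of gauge1 in the frame of gap between -0.014 and 0.014 m and y of gauge1 in the frame of gap between -0.003 and 0.005 m and z of gauge1 in the frame of gap between -0.0245 and -0.0195 m and angle between gauge1's own z axis and vertical below 0.1 rad and angle between the y axis of gauge1 and the y axis of gap, either way round below 0.12 rad) and (horizontal distance between gauge2 and holder2_seat below 0.012 m and z of gauge2 in the frame of holder2_seat between -0.004 and 0.006 m and angle between gauge2's own z axis and vertical below 0.3 rad) and (horizontal distance between gauge3 and holder3_seat below 0.012 m and z of gauge3 in the frame of holder3_seat between -0.004 and 0.006 m and angle between gauge3's own z axis and vertical below 0.3 rad)) or ((x of gauge2 in the frame of gap between -0.014 and 0.014 m and y of gauge2 in the frame of gap between -0.003 and 0.005 m and z of gauge2 in the frame of gap between -0.0245 and -0.0195 m and angle between gauge2's own z axis and vertical below 0.1 rad and angle between the y axis of gauge2 and the y axis of gap, either way round below 0.12 rad) and (horizontal distance between gauge1 and holder1_seat below 0.012 m and z of gauge1 in the frame of holder1_seat between -0.004 and 0.006 m and angle between gauge1's own z axis and vertical below 0.3 rad) and (horizontal distance between gauge3 and holder3_seat below 0.012 m and z of gauge3 in the frame of holder3_seat between -0.004 and 0.006 m and angle between gauge3's own z axis and vertical below 0.3 rad)) or ((x of gauge3 in the frame of gap between -0.014 and 0.014 m and y of gauge3 in the frame of gap between -0.003 and 0.005 m and z of gauge3 in the frame of gap between -0.0245 and -0.0195 m and angle between gauge3's own z axis and vertical below 0.1 rad and angle between the y axis of gauge3 and the y axis of gap, either way round below 0.12 rad) and (horizontal distance between gauge1 and holder1_seat below 0.012 m and z of gauge1 in the frame of holder1_seat between -0.004 and 0.006 m and angle between gauge1's own z axis and vertical below 0.3 rad) and (horizontal distance between gauge2 and holder2_seat below 0.012 m and z of gauge2 in the frame of holder2_seat between -0.004 and 0.006 m and angle between gauge2's own z axis and vertical below 0.3 rad))) and linear speed of each of gauge1, gauge2, gauge3 below 0.02 m/s); the robot touches nothing.
It fails at once if a gauge is pressed on the clamp with more than 30 N (contact force between any of gauge1, gauge2, gauge3 and clamp above 30 N).
It fails at once if the fingers press on the clamp with more than 30 N (contact force between the fingers and clamp above 30 N).
It fails at once if the carabiner, wear plate, ascender or jar is moved more than 20 mm (distance of any of carabiner, wear_plate, ascender, jar from where it was at the start of the episode above 0.02 m).
It also fails if it takes over 72 s, if anything falls off the work surface, if the arm or the gripper's body presses on something with over 40 N, if the wrist force passes 120 N, or if a joint passes its speed limit or range.

## Working session

There is one attempt and no reset: what is moved stays moved. The work goes in short steps, Python scripts to look and compute and a tool call to move; the robot and the scene stay as the last step left them, time stands still between calls to the robot, and variables do not carry over. Pictures are saved under pics/ and viewed, about 8 in all and at most 12, crops included, and the job is handed in when it is done.

Besides the shell and the picture viewer there is one more tool, called by a JSON object that holds its "api" and its "payload". apply_moves: Moves the arm, as the interface text tells. Shifts and turns lie within -1 to 1; 1 stands for 120 mm of shift or 2 pi rad of turn. Its arguments: {"type":"object","properties":{"steps":{"type":"array"}},"required":["steps"]}

```bash
mkdir -p pics; cat > h.py <<'E'
import numpy as np, cv2
from rig import ctrl
from scipy.spatial.transform import Rotation as R
def cam(n):
    p=ctrl.camera_params(n); return np.array(p["K"]),p["k1"],np.array(p["extrinsics"])
def ray(c,uv):
    K,k1,T=c; d=np.linalg.solve(K,[uv[0],uv[1],1.])[:2]; s=d.copy()
    for _ in range(20): s=d/(1+k1*(s@s))
    v=T[:3,:3]@np.array([s[0],s[1],1.]); return T[:3,3],v/np.linalg.norm(v)
def atz(c,uv,z):
    o,v=ray(c,uv); return o+v*(z-o[2])/v[2]
def proj(c,P):
    K,k1,T=c; q=T[:3,:3].T@(np.array(P)-T[:3,3]); s=q[:2]/q[2]; s=s*(1+k1*(s@s)); return (K@[s[0],s[1],1])[:2]
def tri(c1,u1,c2,u2):
    (a,v),(b,w)=ray(c1,u1),ray(c2,u2)
    t=np.linalg.lstsq(np.c_[v,-w],b-a,rcond=None)[0]; p,q=a+t[0]*v,b+t[1]*w
    return (p+q)/2,np.linalg.norm(p-q)
E
python3 - <<'E'
from h import *
s=ctrl.state();print(s['time'],s['ee_pos'],s['orientation'],s['gripper_width'],ctrl.hold_point_z)
for n in("scene","top"):
    im=ctrl.capture(n);cv2.imwrite(f"pics/{n}0.png",im)
    c=cam(n);print(n,c[0][0,0],c[1],c[2][:3,3],c[2][:3,2])
    for l in("clamp","gauge1","gauge2","gauge3","holder1_seat","holder2_seat","holder3_seat","jar","ascender","carabiner","wear_plate"):
        for d in ctrl.silhouettes(n,l)[:4]:
            m=np.argwhere(d["pixels"]).mean(0)[::-1] if d["pixels"].any() else None
            print(l,round(d["p"],2),np.round(d["bbox"]),np.round(m))
E
```

```text
0.0 [ 0.1723997  -0.62598575  0.22565907] [ 9.90978297e-01  1.34018742e-01 -8.44612561e-05 -9.92405078e-04] 0.09192858347258694 0.0188
scene 412.9106808753357 -0.10702145194909995 [ 0.76273832 -0.38937983  0.82265728] [-0.26376206  0.45806381 -0.84888581]
clamp 0.95 [303. 133. 353. 196.] [328. 169.]
gauge1 0.88 [188. 219. 211. 247.] [200. 232.]
gauge1 0.73 [307. 311. 327. 331.] [316. 322.]
gauge1 0.7 [226. 240. 248. 261.] [236. 250.]
gauge1 0.61 [249. 293. 270. 314.] [259. 300.]
gauge2 0.88 [188. 219. 211. 247.] [200. 232.]
gauge2 0.73 [307. 311. 327. 331.] [316. 322.]
gauge2 0.7 [226. 240. 248. 261.] [236. 250.]
gauge2 0.61 [249. 293. 270. 314.] [259. 300.]
gauge3 0.88 [188. 219. 211. 247.] [200. 232.]
gauge3 0.73 [307. 311. 327. 331.] [316. 322.]
gauge3 0.7 [226. 240. 248. 261.] [236. 250.]
gauge3 0.61 [249. 293. 270. 314.] [259. 300.]
holder1_seat 0.75 [302. 316. 334. 340.] [316. 331.]
holder1_seat 0.38 [410. 127. 443. 166.] [423. 145.]
holder2_seat 0.61 [222. 255. 257. 273.] [241. 262.]
holder3_seat 0.9 [211. 348. 249. 376.] [230. 361.]
holder3_seat 0.84 [246. 299. 276. 322.] [26
[... 811 characters left out ...]
1. 169.]
gauge3 0.53 [380. 241. 395. 255.] [386. 244.]
gauge3 0.43 [378. 274. 394. 283.] [386. 279.]
holder1_seat 0.47 [387. 159. 408. 183.] [398. 173.]
holder2_seat 0.45 [378. 233. 391. 253.] [381. 244.]
holder2_seat 0.44 [405. 199. 410. 218.] [408. 209.]
holder3_seat 0.74 [434. 194. 458. 219.] [444. 207.]
holder3_seat 0.69 [400. 202. 414. 221.] [403. 210.]
holder3_seat 0.28 [233. 265. 262. 303.] [246. 283.]
jar 0.55 [215. 152. 238. 182.] [228. 165.]
ascender 0.64 [179. 193. 206. 263.] [195. 231.]
carabiner 0.6 [233. 266. 261. 301.] [247. 279.]
carabiner 0.19 [181. 192. 204. 263.] [194. 231.]
wear_plate 0.58 [316. 137. 347. 158.] [330. 146.]
wear_plate 0.18 [179. 191. 204. 263.] [194. 230.]
```

```bash
python3 -c "
import cv2,numpy as np
a=cv2.imread('pics/scene0.png');b=cv2.imread('pics/top0.png')
print(a.shape)"
```

```text
(400, 640, 3)
```

View pics/top0.png

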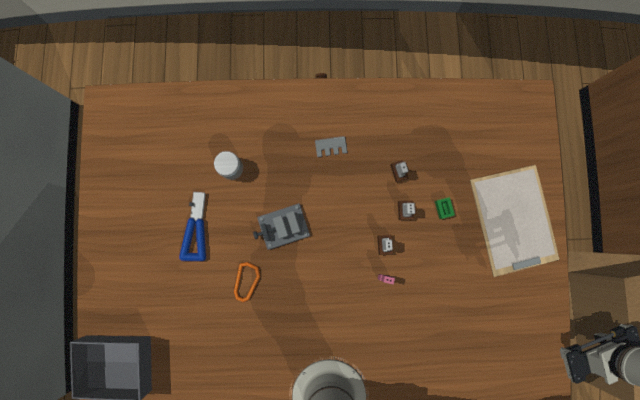

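View pics/scene0.png

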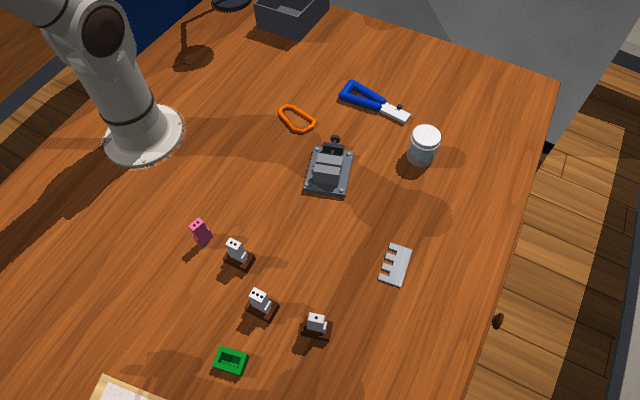

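Top view: clamp at (282,226) with its screw (+y) to the left. The candidates for the gauges:
- (401,169) is the 1-dot gauge.
- (387,244) is the 2-dot gauge.
- (408,209) is the 3-dot gauge.
- (388,280) is pink and standing free, so it is the look-alike.
- The green empty holder at (445,208) is also a look-alike.

Scene view gives the same layout: 2-dot at (236,250), 3-dot at (259,300), 1-dot at (316,322), pink at (200,232), green at (230,361).

```bash
python3 - <<'E'
from h import *
a,b=cam("scene"),cam("top")
for n,u,v in(("g2",(236,250),(387,244)),("g3",(259,300),(408,209)),("g1",(316,322),(401,169)),("pink",(200,232),(388,280)),("clamp",(328,169),(284,226)),("jar",(424,140),(228,165))):
    print(n,*tri(a,u,b,v))
w=cam("wrist");s=ctrl.state()
q=R.from_quat(s['orientation']).as_matrix();print(q)
print("cam in tool",q.T@(w[2][:3,3]-s['ee_pos']),q.T@w[2][:3,:3],w[0],w[1])
print(s['joint_positions'])
E
```

```text
g2 [ 0.43772869 -0.17214992  0.05886397] 3.712020606371641e-05
g3 [ 0.53511052 -0.23654644  0.05617772] 0.0007069996197499592
g1 [ 0.6507392  -0.22106209  0.05537979] 0.00046980578665623517
pink [ 0.33769974 -0.17260781  0.04519267] 0.0050855595852968205
clamp [0.49514294 0.11817326 0.02051396] 0.0008659993539697283
jar [0.669904   0.27264122 0.06401926] 0.0011844620816452713
[[ 9.64077553e-01  2.65620912e-01  5.80995770e-05]
 [ 2.65620914e-01 -9.64077554e-01 -2.71460959e-05]
 [ 4.88019273e-05  4.16034045e-05 -9.99999998e-01]]
cam in tool [ 8.17609720e-02  5.54093374e-05 -1.58631892e-01] [[ 6.15080825e-04 -9.52734700e-01 -3.03802917e-01]
 [ 9.99999563e-01  3.72023683e-04  8.57926867e-04]
 [-7.04354816e-04 -3.03803312e-01  9.52734513e-01]] [[288.71885907   0.         318.54430264]
 [  0.         288.71885907 201.00996079]
 [  0.           0.           1.        ]] -0.04082925763864198
[ 1.5652269   0.50087354 -0.42702868  1.550415    0.22079354  1.13828763
 -0.21027599]
```

{"api": "apply_moves", "payload": {"steps": [[[0.954, -0.657, 0, 0, 0, 0, 0], [0.954, -0.657, 0, 0, 0, 0, 0], [0.954, -0.657, 0, 0, 0, 0, 0]]]}}

```text
time: 1.58
ee_pos: [0.2665, -0.5162, 0.2273]
orientation: [0.99, 0.138, 0.001, -0.0]
contact_force: [-0.3, -0.4, -0.3]
gripper_width: 0.0918
```

{"api": "apply_moves", "payload": {"steps": [[[0.954, -0.657, 0, 0, 0, 0, 0], [0.954, -0.657, 0, 0, 0, 0, 0], [0.954, -0.657, 0, 0, 0, 0, 0]]]}}

```text
time: 1.95
ee_pos: [0.3581, -0.4058, 0.2281]
orientation: [0.99, 0.141, 0.002, -0.0]
contact_force: [-0.5, 0.5, 0.4]
gripper_width: 0.0916
```

{"api": "apply_moves", "payload": {"steps": [[[0.954, -0.657, 0, 0, 0, 0, 0], [0.954, -0.657, 0, 0, 0, 0, 0], [0.954, -0.657, 0, 0, 0, 0, 0]]]}}

```text
time: 2.33
ee_pos: [0.4488, -0.2953, 0.229]
orientation: [0.99, 0.143, 0.002, -0.0]
contact_force: [-0.1, 0.2, 0.4]
gripper_width: 0.0918
```

{"api": "apply_moves", "payload": {"steps": [[[0.954, -0.657, 0, 0, 0, 0, 0], [0.954, -0.657, 0, 0, 0, 0, 0], [0.954, -0.657, 0, 0, 0, 0, 0], [0.954, -0.657, 0, 0, 0, 0, 0]]]}}

```text
time: 2.82
ee_pos: [0.5367, -0.1871, 0.2295]
orientation: [0.99, 0.144, 0.002, -0.0]
contact_force: [-0.7, 0.3, -0.0]
gripper_width: 0.0917
```

```bash
python3 - <<'E'
from h import *
s=ctrl.state();print(s['time'],s['ee_pos'],s['orientation'],s['contact_force'],s['joint_positions'])
c=cam("wrist");im=ctrl.capture("wrist");cv2.imwrite("pics/w1.png",im);np.savez("w1.npz",K=c[0],k1=c[1],T=c[2])
cv2.imwrite("pics/w1v.png",cv2.resize(im[:, 100:500],(800,800))[:600])
for l in("gauge2","holder2_seat"):
  for d in ctrl.silhouettes("wrist",l)[:5]:
    m=np.argwhere(d["pixels"]).mean(0)[::-1];print(l,round(d["p"],2),np.round(d["bbox"]),m,atz(c,m,.05))
E
```

```text
2.825 [ 0.53671633 -0.18712374  0.22946601] [ 9.89604664e-01  1.43794199e-01  2.38522988e-03 -3.83615724e-04] [-0.67931189  0.26026184 -0.03507929] [ 0.80748399  0.38747884 -0.65325217  1.75537051  0.26040203  1.08278897
 -1.21449204]
gauge2 0.9 [253. 306. 281. 336.] [264.92239859 317.81481481] [ 0.32433478 -0.17118895  0.05      ]
gauge2 0.82 [272. 228. 293. 275.] [283.2677761  252.11346445] [ 0.43268822 -0.17044002  0.05      ]
gauge2 0.64 [346. 173. 373. 216.] [357.4030837 195.2246696] [ 0.53334141 -0.23801043  0.05      ]
holder2_seat 0.94 [271. 214. 304. 262.] [288.90983607 234.53005464] [ 0.45894669 -0.17113628  0.05      ]
holder2_seat 0.17 [  3.  98. 142. 178.] [ 79.37053624 138.47071302] [0.50636187 0.09932239 0.05      ]
```

View pics/w1.png

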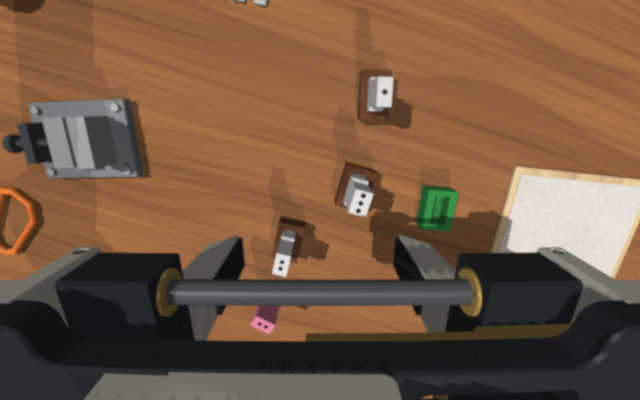

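The wrist view shows the 1-dot gauge at (380,92), 3-dot at (360,197), 2-dot at (283,263), pink at (264,322), the green holder at (438,208) and the clamp gap at about (75,142). I'll start with the 2-dot gauge, since its result tells which way to go next.

```bash
cat >> h.py <<'E'
def load(f):
    z=np.load(f); return z["K"],float(z["k1"]),z["T"]
def need(p,yaw=None):
    "shift (units) and turn (units) from now to TCP p, tool down, tool-x yaw in world"
    s=ctrl.state(); q=R.from_quat(s['orientation'])
    t=q.inv().apply(np.array(p)-s['ee_pos'])/.12
    r=np.zeros(3)
    if yaw is not None:
        g=R.from_matrix(np.array([[np.cos(yaw),np.sin(yaw),0],[np.sin(yaw),-np.cos(yaw),0],[0,0,-1]]).reshape(3,3))
        r=(q.inv()*g).as_rotvec()/2/np.pi
    print("need",np.round(t,3),np.round(r,4))
def snap(f,crop=None,k=4):
    s=ctrl.state(); c=cam("wrist"); im=ctrl.capture("wrist"); np.savez(f+".npz",K=c[0],k1=c[1],T=c[2]); cv2.imwrite(f"pics/{f}.png",im)
    x=R.from_quat(s['orientation']).as_matrix()[:,0]; print("t",round(s['time'],2),s['ee_pos'].round(4),"yaw",np.arctan2(x[1],x[0]).round(4),s['orientation'].round(4),"F",s['contact_force'].round(1),"w",round(s['gripper_width'],4))
    if crop: view(f,crop,k)
    return c,im
def view(f,crop,k):
    l,t,r,b=crop; im=cv2.imread(f"pics/{f}.png")[t:b,l:r]; im=cv2.resize(im,None,fx=k,fy=k,interpolation=cv2.INTER_CUBIC)
    for i in range(l,r,10): cv2.putText(im,str(i),((i-l)*k,8),0,.3,(0,255,255)) if i%20==0 else None; cv2.line(im,((i-l)*k,10),((i-l)*k,14),(0,255,255))
    for j in range(t,b,10): cv2.putText(im,str(j),(0,(j-t)*k+3),0,.3,(0,255,255)) if j%20==0 else None; cv2.line(im,(22,(j-t)*k),(26,(j-t)*k),(0,255,255))
    cv2.imwrite(f"pics/{f}_c.png",im)
E
python3 - <<'E'
from h import *
c=load("w1.npz")
for n,u in(("g2",(282,267)),("g3",(361,202)),("g1",(381,92))): print(n,atz(c,u,.086))
for u in((82,115),(95,165),(60,118),(75,169)): print("clamp",u,atz(c,u,.05))
g=atz(c,(282,267),.086)
need([g[0]-.032,g[1],.18],0.26)
E
```

```text
g2 [ 0.43252381 -0.17320688  0.086     ]
g3 [ 0.53573767 -0.23646585  0.086     ]
g1 [ 0.64940472 -0.21834082  0.086     ]
clamp (82, 115) [0.5346843  0.09781548 0.05      ]
clamp (95, 165) [0.4792986  0.07832524 0.05      ]
clamp (60, 118) [0.52402761 0.12394434 0.05      ]
clamp (75, 169) [0.46709289 0.10285863 0.05      ]
need [-1.037 -0.449  0.407] [ 0.0001 -0.0005  0.0037]
```

{"api": "apply_moves", "payload": {"steps": [[[-1.0, -0.449, 0.407, 0, 0, 0.004, 0.3], [-1.0, -0.449, 0.407, 0, 0, 0.004, 0.3], [-1.0, -0.449, 0.407, 0, 0, 0.004, 0.3], [-1.0, -0.449, 0.407, 0, 0, 0.004, 0.3]]]}}

```text
time: 3.48
ee_pos: [0.4035, -0.1738, 0.1801]
orientation: [0.992, 0.127, 0.001, 0.001]
contact_force: [0.6, -0.0, 0.7]
gripper_width: 0.0645
```

```bash
python3 - <<'E'
from h import *
c,im=snap("w2",(240,100,440,245),4)
for l in("gauge2","holder2_seat"):
  for d in ctrl.silhouettes("wrist",l)[:3]: print(l,round(d["p"],2),np.round(d["bbox"]))
E
```

```text
t 3.48 [ 0.4035 -0.1738  0.1801] yaw 0.2542 [9.919e-01 1.268e-01 1.400e-03 7.000e-04] F [ 0.6 -0.   0.7] w 0.0645
gauge2 0.97 [399.  50. 450. 101.]
gauge2 0.9 [314. 139. 336. 186.]
gauge2 0.73 [286. 221. 318. 272.]
holder2_seat 0.83 [304. 127. 347. 188.]
holder2_seat 0.2 [  0.   0. 140.  90.]
```

View pics/w2_c.png

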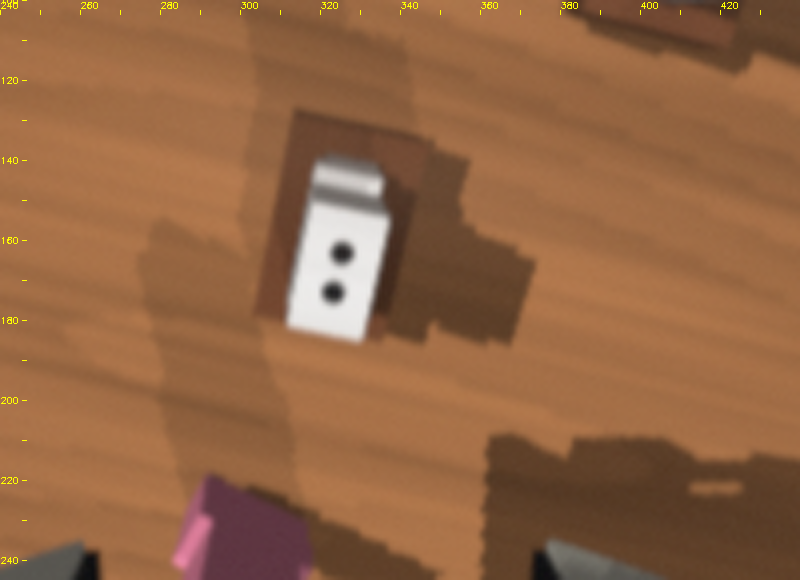

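The 2-dot gauge's top has corners at about (315.5,150), (335,154), (328.5,185.5) and (309.5,182), with dots at (325.5,163) and (323.3,173). Its teak holder runs from (314,127) to (347,136). Pink is at (300,240), well clear.

```bash
python3 - <<'E'
from h import *
from scipy import ndimage
c=load("w2.npz");c1=load("w1.npz")
def dots(f,box):
    l,t,r,b=box; g=cv2.cvtColor(cv2.imread(f),cv2.COLOR_BGR2GRAY)[t:b,l:r].astype(float)
    w=np.clip(120-g,0,None); lab,n=ndimage.label(w>0)
    return [(np.array(ndimage.center_of_mass(w,lab,i+1))[::-1]+[l,t],(lab==i+1).sum()) for i in range(n)]
d2=dots("pics/w2.png",(316,157,331,179)); d1=dots("pics/w1.png",(276,258,288,273))
print(d2,d1)
try:
  for a,b in zip(sorted(d2,key=lambda q:-q[0][1]),sorted(d1,key=lambda q:-q[0][1])): print("dot",tri(c,a[0],c1,b[0]))
except Exception as e: print(e)
P=[atz(c,u,.086) for u in((315.5,150),(335,154),(328.5,185.5),(309.5,182))]
print(np.round(P,4),"mid",np.mean(P,0)); 
d=P[0]+P[1]-P[2]-P[3]; yaw=np.arctan2(d[1],d[0]);print("yaw",yaw,[np.linalg.norm(P[i]-P[(i+1)%4]) for i in range(4)])
H=[atz(c,u,.026) for u in((314,127),(347,135.5),(302,179))]
ex=np.array([np.cos(yaw),np.sin(yaw),0]);ey=np.array([-np.sin(yaw),np.cos(yaw),0]);m=np.mean(P,0)
print("holder rel mid",[((h-m)@ex,(h-m)@ey) for h in H], np.arctan2(*(H[0]-H[2])[1::-1]))
print("top rel mid",[((h-m)@ex,(h-m)@ey) for h in P])
E
```

```text
[(array([325.09313725, 162.79166667]), np.int64(20)), (array([322.84291188, 172.63601533]), np.int64(17))] [(array([281.62222222, 261.65777778]), np.int64(7)), (array([280.08196721, 268.23770492]), np.int64(7))]
dot (array([ 0.4322863 , -0.17100063,  0.08924737]), np.float64(0.0007128847105125228))
dot (array([ 0.441219  , -0.17062747,  0.08919442]), np.float64(0.0006395518817566896))
[[ 0.4495 -0.1595  0.086 ]
 [ 0.4504 -0.1769  0.086 ]
 [ 0.4215 -0.1789  0.086 ]
 [ 0.4204 -0.1614  0.086 ]] mid [ 0.43545089 -0.16918808  0.086     ]
yaw 0.06632150856426851 [np.float64(0.01740490783149855), np.float64(0.02894480646451053), np.float64(0.017447612910701252), np.float64(0.02918100275703413)]
holder rel mid [(np.float64(0.03024389123047865), np.float64(0.013697998133808129)), (np.float64(0.028179866633952198), np.float64(-0.022382246571471066)), (np.float64(-0.027492090394048752), np.float64(0.016507703205629828))] 0.017695156209278955
top rel mid [(np.float64(0.014645452481832778), np.float64(0.00870170714042463)), (np.float64(0.014417443727415272), np.float64(-0.008701707140424647)), (np.float64(-0.01452735430143102), np.float64(-0.008723805494805167)), (np.float64(-0.014535541907816923), np.float64(0.00872380549480515))]
```

```bash
python3 - <<'E'
from h import *
need([.436,-.170,.12],.05); need([.436,-.170,.065],.05)
E
```

```text
need [0.237 0.036 0.511] [ 0.0002 -0.001   0.033 ]
need [0.234 0.035 0.969] [ 0.0002 -0.001   0.033 ]
```

{"api": "apply_moves", "payload": {"steps": [[[0.237, 0.036, 0.3, 0, -0.001, 0.033, 0.4], [0.237, 0.036, 0.511, 0, -0.001, 0.033, 0.4], [0.237, 0.036, 0.511, 0, -0.001, 0.033, 0.4], [0.235, 0.035, 0.75, 0, -0.001, 0.033, 0.4], [0.234, 0.035, 0.969, 0, -0.001, 0.033, 0.4], [0.234, 0.035, 0.969, 0, -0.001, 0.033, 0.4]]]}}

```text
time: 4.38
ee_pos: [0.4358, -0.1698, 0.0648]
orientation: [1.0, 0.025, -0.001, 0.0]
contact_force: [0.1, 0.2, 0.2]
gripper_width: 0.0551
```

```bash
python3 - <<'E'
from h import *
c,im=snap("w3"); need([.436,-.170,.053],.05)
E
```

```text
t 4.38 [ 0.4358 -0.1698  0.0648] yaw 0.0506 [ 9.997e-01  2.530e-02 -6.000e-04  3.000e-04] F [0.1 0.2 0.2] w 0.0551
need [-0.006 -0.     0.106] [ 0.0002 -0.0001  0.0001]
```

View pics/w3.png

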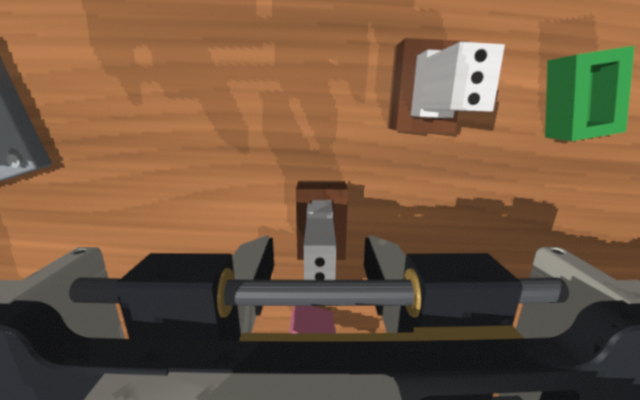

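Close view: the 2-dot gauge sits at (320,255), aligned and centred between the fingers. Descending and gripping.

{"api": "apply_moves", "payload": {"steps": [[[-0.004, 0, 0.1, 0, 0, 0, 0.4], [-0.004, 0, 0.1, 0, 0, 0, 0.4], [-0.004, 0, 0.1, 0, 0, 0, 1], [-0.004, 0, 0.1, 0, 0, 0, 1], [-0.004, 0, 0.1, 0, 0, 0, 1], [-0.004, 0, 0.1, 0, 0, 0, 1], [-0.004, 0, 0.1, 0, 0, 0, 1]]]}}

```text
time: 5.3
ee_pos: [0.4362, -0.17, 0.0537]
orientation: [1.0, 0.025, 0.0, 0.001]
contact_force: [0.6, 0.1, 0.9]
gripper_width: 0.0172
```

{"api": "apply_moves", "payload": {"steps": [[[0, 0, -0.4, 0, 0, 0, 1], [0, 0, -0.8, 0, 0, 0, 1], [0, 0, -0.8, 0, 0, 0, 1]]]}}

```text
time: 5.68
ee_pos: [0.4388, -0.1708, 0.1529]
orientation: [1.0, 0.025, 0.003, 0.002]
contact_force: [0.9, -0.4, -2.5]
gripper_width: 0.0167
```

```bash
python3 - <<'E'
from h import *
c,im=snap("w4"); 
im=ctrl.capture("scene"); P=[ctrl.state()['ee_pos']]
u=proj(cam("scene"),P[0]).astype(int);print(u)
l,t=u[0]-35,u[1]-25
cv2.imwrite("pics/s4.png",cv2.resize(im[t:t+60,l:l+80],None,fx=10,fy=10,interpolation=cv2.INTER_CUBIC))
E
```

```text
t 5.67 [ 0.4388 -0.1708  0.1529] yaw 0.0504 [0.9997 0.0252 0.0033 0.0024] F [ 0.9 -0.4 -2.5] w 0.0167
[226 228]
```

View pics/s4.png

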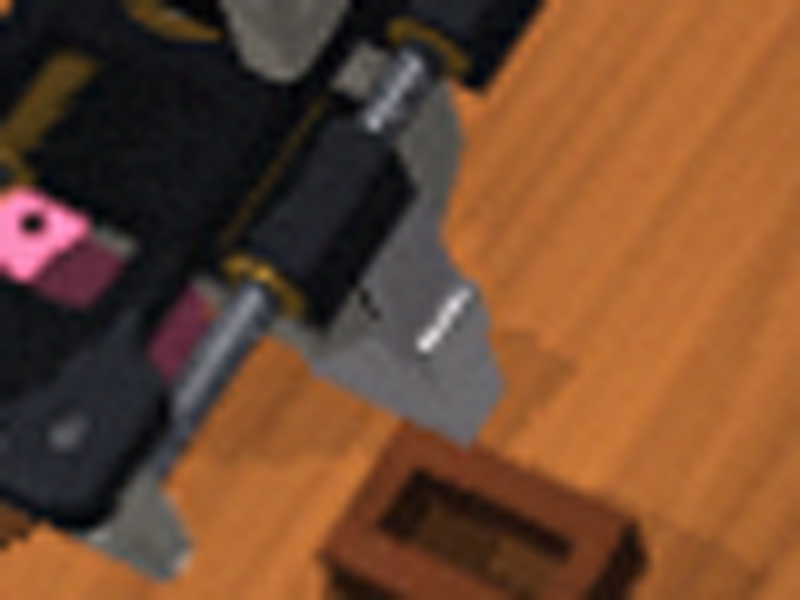

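```bash
python3 - <<'E'
from h import *
c=cam("scene"); p=ctrl.state()['ee_pos']; b=p+[0,0,-.047]
ex=np.array([np.cos(.05),np.sin(.05),0]);ey=np.array([-ex[1],ex[0],0]);l=np.array([191,203])
px=lambda q:((proj(c,q)-l)*10).round()
for s in(1,-1):  # shoulder at s*ey ; thick body centred on TCP
    f=[b+ex*.018+ey*(-s*.0085), b+ex*.018+ey*(s*.0055)]
    print(s,"foot bottom",[px(q) for q in f],"ledge",[px(b+ex*.018+ey*t+[0,0,.04]) for t in(-.0085,.0085)])
need([.456,.083,.20],.337)
E
```

```text
1 foot bottom [array([461., 437.]), array([499., 378.])] ledge [array([421., 345.]), array([469., 271.])]
-1 foot bottom [array([507., 365.]), array([469., 424.])] ledge [array([421., 345.]), array([469., 271.])]
need [ 0.274 -2.098 -0.424] [ 0.0003 -0.     -0.0457]
```

Both the holder offset and this outline put the shoulder on world +y, the same side as the clamp's screw, so the gauge needs no flip. Carrying it to a viewpoint on the clamp.

{"api": "apply_moves", "payload": {"steps": [[[0.09, -0.7, -0.4, 0, 0, 0, 1], [0.09, -0.7, -0.42, 0, 0, 0, 1], [0.09, -0.7, -0.42, 0, 0, 0, 1]]]}}

```text
time: 6.15
ee_pos: [0.4425, -0.0831, 0.1997]
orientation: [1.0, 0.027, 0.0, 0.001]
contact_force: [-0.7, -0.8, -2.4]
gripper_width: 0.0168
```

{"api": "apply_moves", "payload": {"steps": [[[0.09, -0.7, 0, 0, 0, 0, 1], [0.09, -0.7, 0, 0, 0, 0, 1]]]}}

```text
time: 6.4
ee_pos: [0.4475, 0.0033, 0.1979]
orientation: [1.0, 0.028, -0.001, 0.0]
contact_force: [0.2, -0.7, -1.3]
gripper_width: 0.017
```

{"api": "apply_moves", "payload": {"steps": [[[0.09, -0.7, 0, 0, 0, -0.0457, 1], [0.09, -0.7, 0, 0, 0, -0.0457, 1], [0.09, -0.7, 0, 0, 0, -0.0457, 1], [0.09, -0.7, 0, 0, 0, -0.0457, 1]]]}}

```text
time: 6.9
ee_pos: [0.453, 0.0857, 0.1967]
orientation: [0.986, 0.169, -0.002, 0.0]
contact_force: [0.5, -0.8, -1.6]
gripper_width: 0.0168
```

```bash
python3 - <<'E'
from h import *
c,im=snap("w5",(240,90,420,240),4)
for d in ctrl.silhouettes("wrist","clamp")[:2]: print(round(d["p"],2),np.round(d["bbox"]))
E
```

```text
t 6.9 [0.453  0.0857 0.1967] yaw 0.3406 [ 9.855e-01  1.695e-01 -2.300e-03  3.000e-04] F [ 0.5 -0.8 -1.6] w 0.0168
0.82 [219.  85. 360. 182.]
```

View pics/w5_c.png

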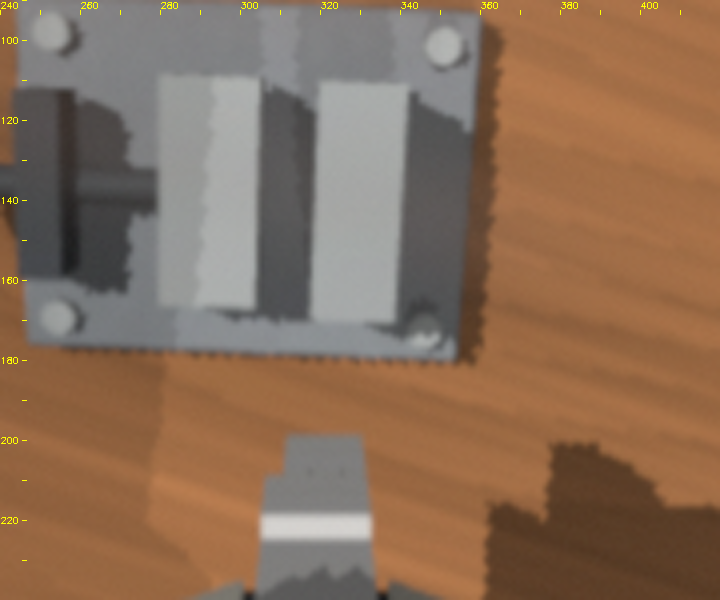

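The crop shows the held gauge end-on at (317,215), with its shoulder on the left, confirming the shoulder side. The clamp's gap lies between columns 303 and 317, rows 110-170. The tall cheek is on the right, at columns 317-340.

```bash
python3 - <<'E'
from h import *
c=load("w5.npz")
g=lambda u,z: atz(c,u,z)
T=[g(u,.058) for u in((317.3,110.2),(315.3,170),(340,111),(337,170.3))]
L=[g(u,.046) for u in((302.7,109.5),(301.8,166.8),(278,108.7),(277,165.7))]
print(np.round(T,4),np.round(L,4))
for a,b in((T[0],T[1]),(T[2],T[3]),(L[0],L[1]),(L[2],L[3])): d=a-b;print(np.linalg.norm(d),np.arctan2(d[1],d[0]))
yaw=np.mean([np.arctan2(*(a-b)[1::-1]) for a,b in((T[0],T[1]),(T[2],T[3]),(L[0],L[1]),(L[2],L[3]))])
ex=np.array([np.cos(yaw),np.sin(yaw),0]);ey=np.array([-ex[1],ex[0],0])
m=(T[0]+T[1])/2;print("yaw",yaw,"inner face mid",m)
print("lower y",[(p-m)@ey for p in L],"tall y",[(p-m)@ey for p in T],"lower x",[(p-m)@ex for p in L])
s=ctrl.state()
# held gauge check: foot bottom corners z = tcp-.047
q=R.from_quat(s['orientation'])
for n,u,z in(("foot flat bot",(328.5,198.5),-.047),("foot sh bot",(309.5,198.5),-.047),("ledge fl",(331,219),-.007),("ledge sh",(304,219),-.007)):
    P=atz(c,u,s['ee_pos'][2]+z);print(n,q.inv().apply(P-s['ee_pos']))
E
```

```text
[[0.5283 0.1135 0.058 ]
 [0.4711 0.0955 0.058 ]
 [0.5351 0.0922 0.058 ]
 [0.4784 0.074  0.058 ]] [[0.5239 0.1279 0.046 ]
 [0.4671 0.1098 0.046 ]
 [0.5162 0.152  0.046 ]
 [0.4593 0.1355 0.046 ]]
0.0599882020899683 0.30508582655641586
0.059554844638059184 0.31012909006108585
0.05956885383621072 0.30887365055839555
0.0592535386663204 0.2821301423474776
yaw 0.30155467738084374 inner face mid [0.49969882 0.10452983 0.058     ]
lower y [np.float64(0.015116263596155071), np.float64(0.014680284645108845), np.float64(0.04042349504798355), np.float64(0.041574395107630814)] tall y [np.float64(0.00010591342507069616), np.float64(-0.00010591342507069616), np.float64(-0.02228791614036854), np.float64(-0.022798557698241025)] lower x [np.float64(0.030011237344766985), np.float64(-0.02955602102519731), np.float64(0.02985760865496324), np.float64(-0.029384751810617726)]
foot flat bot [0.01795498 0.0073388  0.04693978]
foot sh bot [ 0.0179397  -0.00678686  0.04693729]
ledge fl [0.01723185 0.00755446 0.00694207]
ledge sh [ 0.01721427 -0.00898017  0.00693915]
```

```bash
python3 - <<'E'
from h import *
yaw=.307;ex=np.array([np.cos(yaw),np.sin(yaw),0]);ey=np.array([-ex[1],ex[0],0]);m=np.array([.4997,.1045,0])
p=m+ey*.00825-.058*ex; p[2]=.112; need(p,yaw)
E
```

```text
need [-0.062 -0.104  0.711] [0.     0.0005 0.0052]
```

{"api": "apply_moves", "payload": {"steps": [[[-0.062, -0.104, 0.35, 0, 0.0005, 0.0052, 1], [-0.062, -0.104, 0.71, 0, 0.0005, 0.0052, 1], [-0.062, -0.104, 0.71, 0, 0.0005, 0.0052, 1], [-0.062, -0.104, 0.71, 0, 0.0005, 0.0052, 1]]]}}

```text
time: 7.5
ee_pos: [0.4429, 0.0945, 0.1132]
orientation: [0.988, 0.152, 0.0, 0.0]
contact_force: [0.2, 0.7, -0.6]
gripper_width: 0.0169
```

```bash
python3 - <<'E'
from h import *
c,im=snap("w6",(255,80,395,230),5)
v=cv2.imread("pics/w6_c.png");print(v.shape);cv2.imwrite("pics/w6_c.png",cv2.resize(v,None,fx=.8,fy=.8))
E
```

```text
t 7.5 [0.4429 0.0945 0.1132] yaw 0.306 [9.883e-01 1.524e-01 4.000e-04 1.000e-04] F [ 0.2  0.7 -0.6] w 0.0169
(750, 700, 3)
```

View pics/w6_c.png

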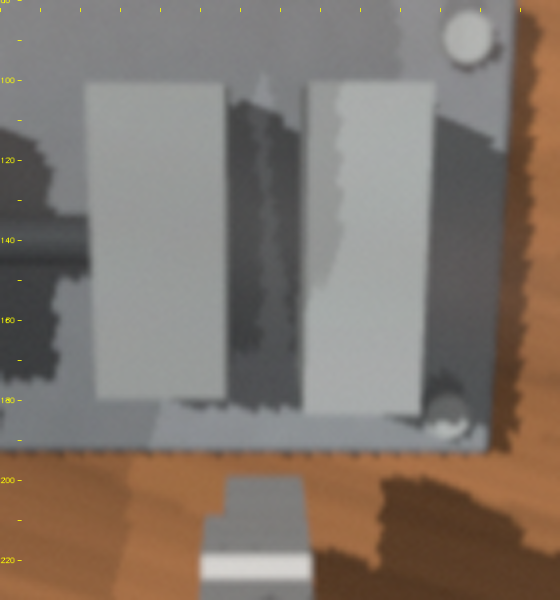

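View: the foot (columns 311.4-330.4 at row 199) lines up with the gap (columns 311.6-331 at rows 100-183). Checking the numbers in the tool frame.

```bash
python3 - <<'E'
from h import *
c=load("w6.npz");s=ctrl.state();q=R.from_quat(s['orientation']);p=s['ee_pos']
f=lambda u,z:(q.inv().apply(atz(c,u,z)-p)*1e3).round(2)
for u in((331.7,100.5),(330.7,183)):print("tall",f(u,.058))
for u in((311.3,100.5),(311.8,179.5)):print("low",f(u,.046))
for u in((330.5,199.3),(311.4,199.3)):print("foot",f(u,p[2]-.047))
need(p+[0,0,0])
E
```

```text
tall [87.07  9.35 55.85]
tall [27.32  9.4  55.72]
low [87.37 -5.28 67.84]
low [27.17 -5.27 67.71]
foot [17.01  9.04 47.05]
foot [17.01 -5.18 47.03]
need [0. 0. 0.] [0. 0. 0.]
```

{"api": "apply_moves", "payload": {"steps": [[[0.25, 0.001, 0, 0, 0, 0, 1], [0.477, 0.001, 0, 0, 0, 0, 1], [0.477, 0.001, 0, 0, 0, 0, 1], [0.477, 0.001, 0, 0, 0, 0, 1]]]}}

```text
time: 8.05
ee_pos: [0.4981, 0.1116, 0.1147]
orientation: [0.988, 0.152, 0.002, 0.0]
contact_force: [-0.0, -0.3, -1.4]
gripper_width: 0.0167
```

```bash
python3 - <<'E'
from h import *
s=ctrl.state();print(s['time'],s['contact_force'].round(2),s['orientation'].round(4))
q=R.from_quat([.9883,.1524,0,0]); p0=np.array([.4429,.0945,.1132])
print(s['ee_pos'])
import json
# target: computed from w6 tool frame
c=load("w6.npz")
yaw=.306-.0004;ex=np.array([np.cos(yaw),np.sin(yaw),0]);ey=np.array([-ex[1],ex[0],0])
p=p0+ex*.0572-ey*.00011;print(p);print("err y,x",(s['ee_pos']-p)@ey*1e3,(s['ee_pos']-p)@ex*1e3)
p[2]=.100;need(p,yaw);p[2]=.091;need(p,yaw)
E
```

```text
8.05 [-0.02 -0.32 -1.37] [9.883e-01 1.523e-01 1.600e-03 4.000e-04]
[0.49811654 0.11159503 0.11470359]
[0.49748283 0.1116046  0.1132    ]
err y,x -0.19979466841691457 0.6014759334689231
need [-0.005 -0.002  0.123] [ 0.0002 -0.0005  0.    ]
need [-0.006 -0.002  0.198] [ 0.0002 -0.0005  0.    ]
```

{"api": "apply_moves", "payload": {"steps": [[[-0.005, -0.002, 0.06, 0.0002, -0.0005, 0, 1], [-0.005, -0.002, 0.123, 0.0002, -0.0005, 0, 1], [-0.005, -0.002, 0.123, 0.0002, -0.0005, 0, 1], [-0.005, -0.002, 0.123, 0.0002, -0.0005, 0, 1]]]}}

```text
time: 8.55
ee_pos: [0.4973, 0.1117, 0.0998]
orientation: [0.988, 0.152, -0.0, 0.0]
contact_force: [-0.0, -0.0, -1.0]
gripper_width: 0.0166
```

```bash
cat >> h.py <<'E'
def chk(p0=(.49748,.1116),yaw=.3056):
    s=ctrl.state();ex=np.array([np.cos(yaw),np.sin(yaw),0]);ey=np.array([-ex[1],ex[0],0]);d=s['ee_pos']-np.array([*p0,0])
    print(round(s['time'],2),"z",s['ee_pos'][2].round(4),"x,y mm",(d@ex*1e3).round(2),(d@ey*1e3).round(2),"F",s['contact_force'].round(1),"M",s['moment'].round(2),"q",s['orientation'].round(4),"w",round(s['gripper_width'],4))
E
python3 -c "
from h import *
chk()
for z in(.092,.085,.0717):need([.49748,.1116,z],.3056)"
```

```text
8.55 z 0.0998 x,y mm -0.15 0.12 F [-0. -0. -1.] M [ 0.01 -0.01 -0.  ] q [ 9.883e-01  1.523e-01 -3.000e-04  0.000e+00] w 0.0166
need [0.001 0.001 0.065] [-0.      0.0001  0.    ]
need [0.001 0.001 0.123] [-0.      0.0001  0.    ]
need [0.001 0.001 0.234] [-0.      0.0001  0.    ]
```

Gentle entry: down in steps of about 2 mm to 2 mm inside the mouth.

{"api": "apply_moves", "payload": {"steps": [[[0.001, 0.001, 0.02, 0, 0, 0, 1], [0.001, 0.001, 0.035, 0, 0, 0, 1], [0.001, 0.001, 0.05, 0, 0, 0, 1], [0.001, 0.001, 0.06, 0, 0, 0, 1], [0.001, 0.001, 0.068, 0, 0, 0, 1], [0.001, 0.001, 0.068, 0, 0, 0, 1]]]}}

```text
time: 9.3
ee_pos: [0.4974, 0.1116, 0.0916]
orientation: [0.988, 0.152, -0.0, 0.0]
contact_force: [0.3, -0.2, -0.6]
gripper_width: 0.0168
```

```bash
python3 -c "
from h import *
chk()
need([.49748,.1116,.0717],.3056)"
```

```text
9.3 z 0.0916 x,y mm -0.06 0.01 F [ 0.3 -0.2 -0.6] M [ 0.07 -0.01 -0.01] q [ 9.883e-01  1.524e-01 -3.000e-04  0.000e+00] w 0.0168
need [0.001 0.    0.166] [-0.      0.0001  0.    ]
```

{"api": "apply_moves", "payload": {"steps": [[[0.001, 0, 0.015, 0, 0, 0, 1], [0.001, 0, 0.03, 0, 0, 0, 1], [0.001, 0, 0.045, 0, 0, 0, 1], [0.001, 0, 0.06, 0, 0, 0, 1], [0.001, 0, 0.06, 0, 0, 0, 1]]]}}

```text
time: 9.93
ee_pos: [0.4974, 0.1116, 0.0842]
orientation: [0.988, 0.152, -0.0, -0.0]
contact_force: [-0.3, 0.2, -1.9]
gripper_width: 0.0168
```

```bash
python3 -c "
from h import *
chk()
need([.49748,.1116,.0717],.3056)"
```

```text
9.93 z 0.0842 x,y mm -0.08 0.04 F [-0.3  0.2 -1.9] M [ 0.01 -0.01  0.02] q [ 9.883e-01  1.524e-01 -5.000e-04 -0.000e+00] w 0.0168
need [0.001 0.    0.104] [-0.      0.0002  0.0001]
```

{"api": "apply_moves", "payload": {"steps": [[[0.001, 0, 0.02, 0, 0, 0, 1], [0.001, 0, 0.04, 0, 0, 0, 1], [0.001, 0, 0.06, 0, 0, 0, 1], [0.001, 0, 0.08, 0, 0, 0, 1], [0.001, 0, 0.09, 0, 0, 0, 1], [0.001, 0, 0.09, 0, 0, 0, 1]]]}}

```text
time: 10.68
ee_pos: [0.4974, 0.1116, 0.0733]
orientation: [0.988, 0.152, -0.001, -0.0]
contact_force: [-0.2, 0.5, -1.5]
gripper_width: 0.017
```

```bash
python3 -c "
from h import *
chk()"
```

```text
10.68 z 0.0733 x,y mm -0.06 0.06 F [-0.2  0.5 -1.5] M [-0.03  0.02  0.03] q [ 9.883e-01  1.524e-01 -6.000e-04 -0.000e+00] w 0.017
```

{"api": "apply_moves", "payload": {"steps": [[[0.001, 0, 0.004, 0, 0, 0, 1], [0.001, 0, 0.008, 0, 0, 0, 1], [0.001, 0, 0.01, 0, 0, 0, 1], [0.001, 0, 0.01, 0, 0, 0, 1]]]}}

```text
time: 11.18
ee_pos: [0.4975, 0.1117, 0.0721]
orientation: [0.988, 0.152, -0.001, -0.0]
contact_force: [0.7, 0.9, -1.6]
gripper_width: 0.0162
```

{"api": "apply_moves", "payload": {"steps": [[[0, 0, 0.003, 0, 0, 0, 1], [0, 0, 0.005, 0, 0, 0, 1], [0, 0, 0.005, 0, 0, 0, 1]]]}}

```text
time: 11.55
ee_pos: [0.4976, 0.1117, 0.0718]
orientation: [0.988, 0.152, -0.001, 0.0]
contact_force: [-1.0, 0.3, 3.8]
gripper_width: 0.0168
```

```bash
python3 -c "
from h import *
chk()"
```

```text
11.55 z 0.0718 x,y mm 0.17 0.08 F [-1.   0.3  3.8] M [-0.12  0.35  0.05] q [ 9.883e-01  1.524e-01 -5.000e-04  1.000e-04] w 0.0168
```

The shoulder made contact with about 5 N at TCP z 0.0718, against 0.0717 predicted for a seated shoulder. Releasing and withdrawing.

{"api": "apply_moves", "payload": {"steps": [[[0, 0, 0, 0, 0, 0, 0.4], [0, 0, 0, 0, 0, 0, 0.4], [0, 0, 0, 0, 0, 0, 0.4], [0, 0, 0, 0, 0, 0, 0.4]]]}}

```text
time: 12.05
ee_pos: [0.4976, 0.1117, 0.0717]
orientation: [0.988, 0.152, -0.001, 0.0]
contact_force: [-0.3, -0.4, -0.2]
gripper_width: 0.052
```

{"api": "apply_moves", "payload": {"steps": [[[0, 0, -0.3, 0, 0, 0, 0.4], [0, 0, -0.7, 0, 0, 0, 0.4], [0, 0, -1.0, 0, 0, 0, 0.4], [0, 0, -1.0, 0, 0, 0, 0.4]]]}}

```text
time: 12.55
ee_pos: [0.4999, 0.1124, 0.1945]
orientation: [0.988, 0.152, 0.002, 0.0]
contact_force: [0.3, 0.5, -0.4]
gripper_width: 0.0552
```

{"api": "apply_moves", "payload": {"steps": [[[-0.4, 0, 0, 0, 0, 0, 0.4], [-0.4, 0, 0, 0, 0, 0, 0.4], [-0.4, 0, 0, 0, 0, 0, 0.4]]]}}

```text
time: 12.92
ee_pos: [0.4542, 0.0976, 0.1939]
orientation: [0.988, 0.152, 0.002, 0.0]
contact_force: [0.3, 0.4, 1.1]
gripper_width: 0.0552
```

```bash
python3 - <<'E'
from h import *
c,im=snap("w7",(240,90,420,240),4)
for d in ctrl.silhouettes("wrist","gauge2")[:2]: print(round(d["p"],2),np.round(d["bbox"]))
E
```

```text
t 12.93 [0.4542 0.0976 0.1939] yaw 0.3054 [9.884e-01 1.521e-01 2.400e-03 5.000e-04] F [0.3 0.4 1.1] w 0.0552
0.87 [311. 128. 331. 172.]
0.79 [632.  88. 639. 122.]
```

View pics/w7_c.png

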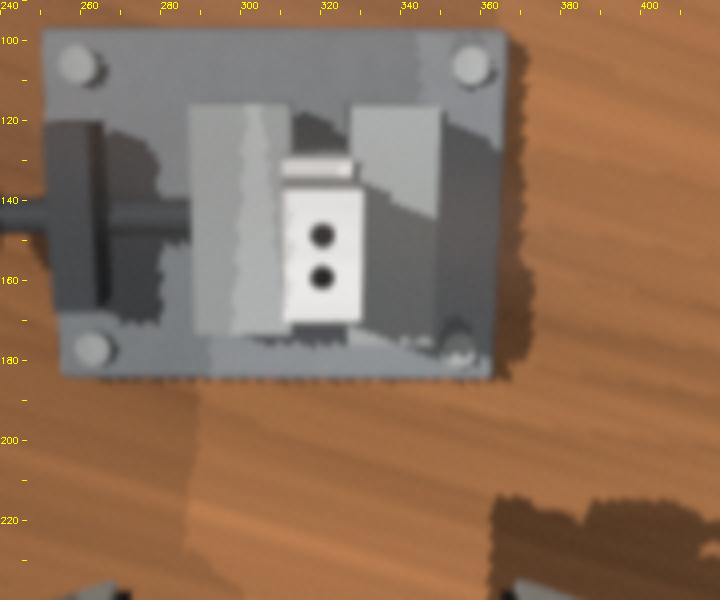

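The 2-dot gauge stands at (318,153), square in the gap, with its shoulder over the lower cheek's edge at column 310. One numeric check, then hand in.

```bash
python3 - <<'E'
from h import *
c=load("w7.npz");yaw=.3056;ex=np.array([np.cos(yaw),np.sin(yaw),0]);ey=np.array([-ex[1],ex[0],0]);m=np.array([.4997,.1045,0])
for z in(.096,.104,.112):
    P=np.array([atz(c,u,z) for u in((308.7,137.5),(328.5,137.5),(327.5,170.5),(308.5,170.2))]);d=P[1]-P[2]
    print(z,"len",np.linalg.norm(d)*1e3,"x,y mid mm",(P.mean(0)-m)@ex*1e3,(P.mean(0)-m)@ey*1e3)
im=ctrl.capture("scene");cs=cam("scene")
for d in ctrl.silhouettes("scene","gauge2")[:6]:print(round(d["p"],2),np.round(d["bbox"]))
# height from the two views: dots centroid in wrist vs scene
g=np.array([.4976,.1117,.104]);print("expected top px scene",proj(cs,g),"wrist",proj(c,g))
print(ctrl.state()['time'],ctrl.job_done())
E
```

```text
0.096 len 29.314344391818615 x,y mid mm -1.4480114539175417 6.94319127426592
0.104 len 28.40166883016052 x,y mid mm -0.2957365785201239 6.9557405428343975
0.112 len 27.488993268502373 x,y mid mm 0.8565382968773464 6.968289811402859
0.78 [189. 218. 214. 248.]
0.59 [251. 287. 272. 315.]
0.58 [322. 147. 337. 164.]
0.57 [305. 312. 329. 332.]
expected top px scene [327.90228806 149.47669708] wrist [317.66613884 153.64969342]
the job is handed in; nothing more can be done
13.125 None
```

I seated the 2-dot gauge in the clamp and handed the job in at about 13 s. The image measured the gap at about 14.7 mm, inside that gauge's 14–17 mm range. It was the only gauge I tried.

- **Fit:** The foot slid in with no noticeable force. The shoulder then came to rest on the lower cheek with about 5 N, at TCP height 0.0718 m against a predicted 0.0717 m. It neither stopped at the mouth nor sank past the shoulder.
- **Final position:** After I let go and backed off, the wrist view showed it square in the gap, within about 1 mm of mid-cheek. Its flat face computed at about -1.5 mm from the tall cheek. The camera has a known sideways bias of about 0.7 mm, and the allowed range is -3 to +5 mm. The height fit was consistent with a seated gauge.
- **Other gear:** I did not touch the 1-dot and 3-dot gauges, and the last scene picture still finds them at their holders. I did not move the bystanders or look-alikes, and the arm was clear of everything at hand-in.
- **Disagreements:** No check failed. The detector's confidence on the seated gauge from the scene camera was modest (0.58), though at the expected place.

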